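# Shut and secure the roll-top disc box

### The job

We are about to start grinding, so shut the roll-top box of abrasive discs: roll its slatted cover all the way down by the knob, then swing the turn-button on the front sill fully across, so that its nose lies over the cover's metal lip and the cover cannot creep open. Leave the spanner and the tape measure in front of the box where they lie.

Things in the scene. Friction and masses are not known exactly. Their poses are not given: they have to be found in the camera images.
- roll_top: Fixed plywood roll-top box, 208 mm deep (x), 190 wide (y), 126 high, front to the robot (its -x). Origin on the bench, under the cover's track axis, mid-width. Two D-shaped side panels (radius 92 mm about the track axis, inner faces at y = +-83 mm) carry the track. In front a flat sill, top at z = 30 mm, runs from x = -138 mm to the cover. All x, y, z in these notes are in this box frame, mm.
- tambour (a joint): Angle of the slatted cover on its circular track (rad): 0 = fully down (shut), 1.047 = fully up; it grows as the cover rolls up and back over the top. The cover is a curved sheet of outer radius 85 mm that turns about the track axis (along y, through x = 0, z = 34). It stays where it is left; about 2 N along the track at the knob moves it.
- knob (a point): Centre of the round black knob in the middle of the cover's bottom rail: 27 mm across, standing 31 mm off the cover. It is 109 mm from the track axis, at the angle 0.349 rad + joint tambour above the horizontal, on the front side: with the cover shut at x = -102, y = 0, z = 71.
- lip (a point): Middle of the front edge of the metal lip along the cover's bottom edge (152 mm wide, 6 mm thick, moving with the cover). With the cover shut it lies just above the sill: front edge at x = -102, top at z = 36.5.
- turn_button (a joint): Heading of the turn-button (rad), a flat steel bar 44 x 15 x 5 mm, top at z = 44, that pivots flat on the sill about a screw at x = -124, y = -52. 1.57 = nose along the sill to the box's right (-y); above 1.2 it is clear of the cover; 0 = nose straight back (+x) over the lip, at its stop. About 1 N at the pin turns it; it stays put. It passes 2.5 mm above a shut lip; a raised lip blocks it.
- pin (a point): The upright round steel pin by which the turn-button is turned: 10 mm thick, standing on the bar 17 mm from the screw, from z = 44 to z = 69. This point is on its axis at z = 57. With a = joint turn_button it is at x = -124 + 17 cos(a), y = -52 - 17 sin(a).
- tape_measure: Loose yellow tape measure, 36 x 83 x 62 mm, standing on the bench in front of the box; origin at the centre of its underside. A bystander.
- spanner: Loose steel spanner, 27 x 185 x 8 mm, lying on the bench in front of the box; origin at the centre of its underside. A bystander.

How it is judged (in metres and radians):
On the way:
1. The cover is rolled fully down while the turn-button is still clear of it (value of joint tambour below 0.05 rad and value of joint turn_button above 0.6 rad), for 0.2 s.
At the end, for the whole second after the job is handed in: The cover is fully down (within 0.05 rad, 5 mm at the lip), the turn-button points straight back over the lip (within 0.25 rad of its stop), and the tape measure and the spanner are within 30 mm of where they lay (value of joint tambour below 0.05 rad and value of joint turn_button below 0.25 rad and distance of each of tape_measure, spanner from where it was at the start of the episode below 0.03 m); the robot touches nothing.
It fails at once if The tape measure or the spanner is shoved or lifted more than 30 mm from its place (distance of any of tape_measure, spanner from where it was at the start of the episode above 0.03 m).
It also fails if it takes over 43 s, if anything falls off the work surface, if the arm or the gripper's body presses on something with over 40 N, if the wrist force passes 120 N, or if a joint passes its speed limit or range.

### The arm

A 6-joint arm with a two-finger parallel gripper is mounted at the origin on a cart in front of the work surface, level with it; the furniture and walls round the work are solid. World frame = base frame: x ahead of the robot, y to its left, z up, the work surface at z = 0. Lengths are in mm, angles in rad, forces in N, time in s.
With the tool pointing down it reaches from about 275 to 750 mm from the base axis. Payload 10.2 kg.
Tool frame: the origin (TCP) lies at the centre of the arm's flange, where the gripper is bolted on; the fingertips stand 173 mm ahead of it and the grasp point (between the pads) lies 155 mm ahead of it; z points along the fingers, y is the line along which they close (so a half turn about z gives the same grasp; the last joint's range is limited). The gripper opens to 85 mm and grips with 20 to 120 N. Pads are 22 mm wide; open, the fingers measure 114 mm over their backs; the gripper's body (76 mm by 85 mm) begins 54 mm behind the grasp point. The pads swing forward as they close: fully open they stand 13 mm farther back than shut.
Start: joints at [1.053, 0.313, 1.498, -0, 1.331, -0.223], TCP at [152.551, 502.355, 404.694] pointing down, gripper open.
Joint ranges: [-2.94, 2.94], [-0.97, 2.17], [0.19, 2.56], [-1.23, 4.37], [0.02, 3.11], [-2.88, 2.88]. Speed limits (rad/s): [2.39, 2.39, 3.01, 3.14, 3.14, 3.14].

### API

Orientations are given as a unit quaternion [w, x, y, z].
In Python, from rig import status, capture, camera_info, ticket gives the robot as it stands.
- The arm moves only by the shell command python3 -m crank 'ROWS' [FORCE]. ROWS is JSON, a list of rows, each a list of 7 numbers: the shift along the tool's x, y, z as a fraction of full scale, then the turn, a rotation vector about the tool's x, y, z as a fraction of full scale, then the closure, from 0 (fully open) to 1 (shut). A call has 1 to 12 rows; each row is the pose to reach, as a shift and turn from the pose commanded when the call began, along the tool's axes at that moment; what a row does not reach only later rows make up. Full scale, the value 1, is 0.1 m for a shift and 45 degrees for a turn. A row lasts 1/10 s, in which the tool goes at most 50 mm and 8.59 degrees, less where a joint would pass 70% of its speed; a pose out of reach is approached as far as the arm can. A call with a number of a shift or a turn outside -1 to 1 is refused whole. A call with a gripper value outside its range is refused whole. The fingers move at their own pace and stop on an object; FORCE is the grip in N (left out, the last holds). Time passes only in rows, so rows that repeat a pose let the fingers close. It gives the time, the measured TCP pose, the force, the opening and the grip force at its end, in the units of the state.
- status.sense(): the state, without advancing time (a new reading comes with each control period).
- capture(name): name is "scene" or "top" or "wrist"; returns (picture, depth): 400x640x3 uint8, red, green, blue; 400x640 float32, mm along the optical axis (not along the pixel's ray), 0 where there is no reading.
- camera_info(name): a dict with "K" (3x3 intrinsics, pixels), "camera_from_world" (4x4, takes a point from world to camera coordinates). Camera axes: x right, y up, looking along -z (the intrinsics and any distortion apply to the point x, -y, -z); pixel columns grow to the right and rows downward; lengths in mm; the calibration is good to about 2 mm. A picture is of the moment at which its call begins: read the wrist's pose just before it. camera_info takes no time and is no camera call; for the wrist camera it gives the pose at the moment of the call.
- ticket.finish_job(): hands the job in; it is judged then, once.
The state is a dict: "time_s": time; "joints": joint angles; "dq": joint speeds; "tau": joint torques, N m; "eef_pos": TCP position; "ee_rot": TCP orientation; "force": force on the tool from outside, world axes, zero at the start; "wrist_torque": the same for the moment, N m; "grip_width": opening from 0.0 (shut) to 1.0 (fully open); "grip_force": force on a finger pad.
Only numpy, scipy, OpenCV 4.12 (cv2) and the standard library are available. Lean on these libraries where they do the work, as an engineer would, in place of code of your own. Each camera call takes 0.05 s, during which the arm holds its last target. There are 200 camera calls.

## Working session

There is one attempt and no reset: what is moved stays moved. The work goes in short steps, Python scripts to look and compute and a shell command to move; the robot and the scene stay as the last step left them, time stands still between calls to the robot, and variables do not carry over. Pictures are saved under pics/ and viewed, at most 10 in all, crops included, and the job is handed in when it is done.

```bash
mkdir -p pics
cat > h.py <<'E'
import numpy as np,cv2
from rig import status,capture,camera_info,ticket
def snap(n,f):
    p,d=capture(n); cv2.imwrite(f'pics/{f}.png',p[:,:,::-1]); np.save(f'pics/{f}.npy',d); return p,d
def world(n,u,v,d,ci=None):
    ci=ci or camera_info(n);K=np.array(ci["K"]);T=np.array(ci["camera_from_world"])
    r=np.linalg.solve(K,[u,v,1])*d
    return (np.linalg.inv(T)@[r[0],-r[1],-r[2],1])[:3]
E
python3 - <<'E'
from h import *
for n in("scene","top"):
    snap(n,n+"1"); ci=camera_info(n); print(n,ci)
print(status.sense())
E
```

```text
scene {'K': array([[373.81086362,   0.        , 316.58375885],
       [  0.        , 373.81086362, 198.12834465],
       [  0.        ,   0.        ,   1.        ]]), 'camera_from_world': array([[-9.50805058e-02, -9.95467949e-01,  1.80561487e-03,
         4.20051593e+01],
       [ 8.46372035e-01, -7.98847457e-02,  5.26567001e-01,
        -4.48763690e+02],
       [-5.24036331e-01,  5.15944787e-02,  8.50131716e-01,
        -6.66150300e+02],
       [ 0.00000000e+00,  0.00000000e+00,  0.00000000e+00,
         1.00000000e+00]])}
top {'K': array([[484.97101061,   0.        , 307.1688579 ],
       [  0.        , 484.97101061, 196.56639803],
       [  0.        ,   0.        ,   1.        ]]), 'camera_from_world': array([[-2.44965771e-02, -9.99582321e-01, -1.53330013e-02,
         8.17747760e+00],
       [ 9.92283446e-01, -2.61767716e-02,  1.21195460e-01,
        -4.94721117e+02],
       [-1.21546208e-01, -1.22458094e-02,  9.92510231e-01,
        -9.15784441e+02],
       [ 0.00000000e+00,  0.00000000e+00,  0.00000000e+00,
         1.00000000e+00]])}
{'time_s': 0.1, 'joints': array([ 1.05259911e+00,  3.13387590e-01,  1.49833236e+00, -2.33167705e-05,
        1.33099949e+00, -2.23360705e-01]), 'dq': array([-0.00054846, -0.00092692, -0.00275638, -0.0006027 ,  0.00068724,
       -0.00102491]), 'tau': array([ 2.02882962e-03, -4.12902403e+01, -2.60142374e+01, -2.14898491e-04,
        3.10343217e-03, -1.78055299e-06]), 'eef_pos': array([152.53533873, 502.32223788, 404.20631808]), 'ee_rot': array([-1.93587606e-04,  1.46882114e-01,  9.89153844e-01, -5.29212444e-04]), 'force': array([0.49805772, 0.58384153, 0.54808966]), 'wrist_torque': array([ 0.04293996, -0.01149099, -0.00797032]), 'grip_force': 0.0, 'grip_width': 0.9992933920904874}
```

View pics/scene1.png

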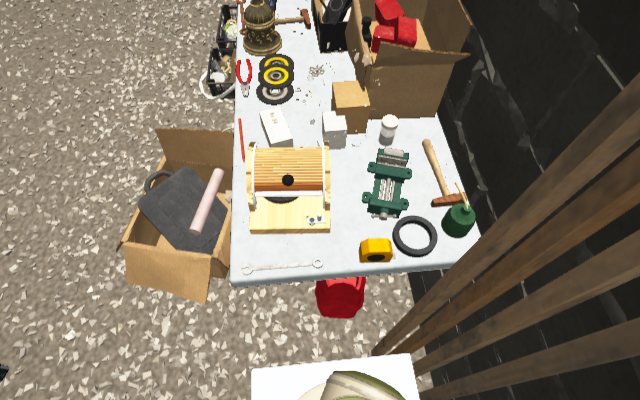

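View pics/top1.png

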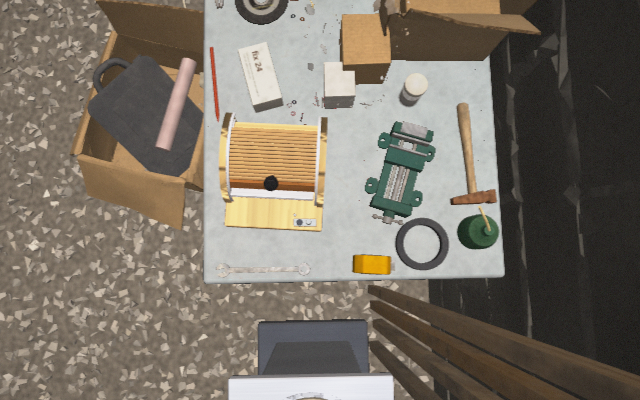

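The top view shows the box around (272,175), with the knob at (271,183), the turn-button at (305,222), the spanner at (263,269) and the tape at (372,264). I'll enlarge it.

Run:
```python
from h import *
a=cv2.imread('pics/top1.png')[105:240,210:340]; b=cv2.imread('pics/scene1.png')[135:240,237:342]
a=cv2.resize(a,None,fx=4,fy=4,interpolation=2);b=cv2.resize(b,(390,390),interpolation=2)
# a scale4
c=np.zeros((540,780,3),np.uint8);c=np.zeros((540,520,3),np.uint8);c[:]=a;
e=cv2.resize(cv2.imread('pics/scene1.png')[200:236,295:340],(270,216),interpolation=2) 
o=np.zeros((540,790,3),np.uint8);o[:,:520]=c;o[:216,520:]=e
o[220:490,520:]=cv2.resize(cv2.imread('pics/scene1.png')[165:210,265:310],(270,270),interpolation=2)
cv2.imwrite('pics/crop.png',o)
for n,pts in(("top",[(271,183),(300,222),(313,223),(230,215),(320,226),(226,226),(322,230),(263,269),(372,264),(250,150),(300,150)]),("scene",[(288,180),(310,219),(320,218),(255,222),(328,230)])):
    d=np.load(f'pics/{n}1.npy')
    for u,v in pts: print(n,u,v,d[v,u],world(n,u,v,d[v,u]).round(1))
```

```text
top 271 183 850.2405 [508.3  57.2 129. ]
top 300 222 924.8339 [444.4  10.3  45.4]
top 313 223 924.7118 [441.9 -14.5  44.9]
top 230 215 940.4479 [462.3 146.   33.6]
top 320 226 941.39105 [436.9 -27.9  27.4]
top 226 226 971.0186 [443.3 159.9   0.6]
top 322 230 967.7829 [ 4.305e+02 -3.200e+01 -1.000e-01]
top 263 269 956.0281 [356.4  86.5   4.2]
top 372 264 900.34174 [ 362.1 -122.    58.4]
top 250 150 868.10236 [570.5  94.7 119.1]
top 300 150 865.0745 [567.7   5.2 120.7]
scene 288 180 819.9517 [504.   57.3 126.3]
scene 310 219 856.4649 [444.5  15.   49.2]
scene 320 218 845.6881 [439.1  -7.4  59.9]
scene 255 222 874.4554 [459.4 143.1  29.5]
scene 328 230 874.4428 [427.3 -25.4  19.9]
```

View pics/crop.png

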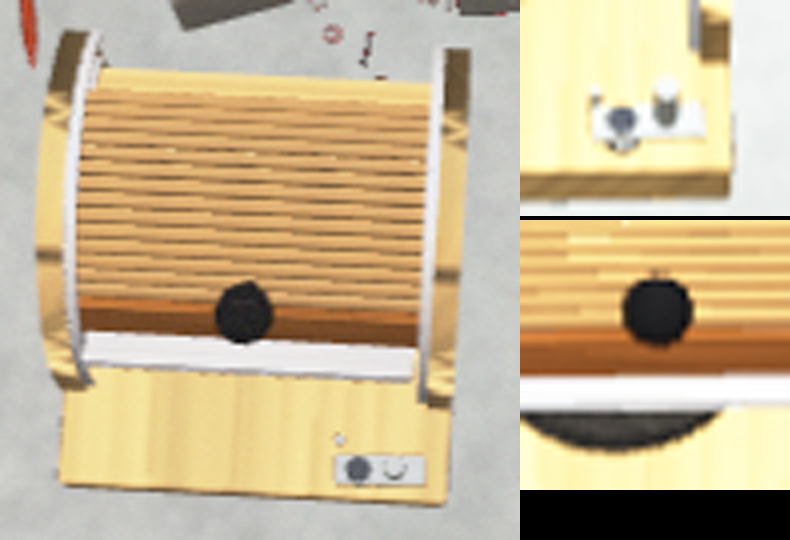

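```bash
cat > fit.py <<'E'
from h import *
from scipy.optimize import least_squares
def proj(n,P):
    ci=camera_info(n);K=np.array(ci["K"]);c=np.array(ci["camera_from_world"])@[*P,1]
    q=K@[c[0],-c[1],-c[2]];return q[:2]/q[2]
def arc(r,a,y=0): return np.array([-r*np.cos(a),y,34+r*np.sin(a)])
def bw(p,P):
    c,s=np.cos(p[2]),np.sin(p[2]);return np.array([p[0]+c*P[0]-s*P[1],p[1]+s*P[0]+c*P[1],P[2]])
def pin(a,z=57): return np.array([-124+17*np.cos(a),-52-17*np.sin(a),z])
if __name__=="__main__":
    A=lambda X,Y:(210+(X+.5)/4-.5,105+(Y+.5)/4-.5)
    obs=[("top",A(357,468),lambda p:np.array([-124,-52,46])),("top",A(395,466),lambda p:pin(p[4],69)),
    ("top",A(244,313),lambda p:arc(109,.349+p[3])),("top",A(78,360),lambda p:arc(102,.0245+p[3],76)),("top",A(415,380),lambda p:arc(102,.0245+p[3],-76)),
    ("scene",(311.9,219.5),lambda p:np.array([-124,-52,46])),("scene",(319,214.7),lambda p:pin(p[4],69)),("scene",(287.5,180),lambda p:arc(109,.349+p[3]))]
    f=lambda p:np.concatenate([proj(n,bw(p,g(p)))-uv for n,uv,g in obs])
    r=least_squares(f,[565,60,0,.5,1.5],loss='soft_l1');p=r.x
    print(p.round(3));print(f(p).reshape(-1,2).round(1))
    np.save('p.npy',p)
    for nm,P in [("knob",arc(109,.349+p[3])),("knobshut",arc(109,.349)),("pin",pin(p[4])),("pin0",pin(0)),("screw",np.array([-124,-52,44]))]: print(nm,bw(p,P).round(1))
    print(proj("top",bw(p,[-138,95,30])))
E
python3 fit.py
```

```text
[ 5.72228e+02  5.34090e+01 -8.00000e-02  5.86000e-01  1.54100e+00]
[[ 0.5  0.3]
 [-0.3  0.2]
 [-0.   1.1]
 [ 0.8 -0.3]
 [-0.4 -0.9]
 [-0.4  0.1]
 [-0.  -0.3]
 [-0.1 -0.2]]
knob [507.7  58.6 121.7]
knobshut [470.1  61.6  71.3]
pin [443.6  -5.5  57. ]
pin0 [461.4  10.1  57. ]
screw [444.5  11.5  44. ]
[223.63343114 225.60291374]
```

```bash
cat > go.py <<'E'
# go.py x y z [tiltdeg]: shift/turn in move units from present pose to TCP with tool z down, tool y along box y
import sys
from fit import *
from scipy.spatial.transform import Rotation as R
s=status.sense();q=s['ee_rot'];R0=R.from_quat([q[1],q[2],q[3],q[0]])
p=np.load('p.npy');y=np.array([-np.sin(p[2]),np.cos(p[2]),0]);z=np.array([0,0,-1.]);
Rt=R.from_matrix(np.c_[np.cross(y,z),y,z])
if __name__=="__main__":
    t=np.array(list(map(float,sys.argv[1:4])))
    print('now',s['eef_pos'].round(1),'t',s['time_s'],'w',s['grip_width'],'F',s['force'].round(1))
    print('shift',R0.inv().apply(t-s['eef_pos'])/100,'turn',(R0.inv()*Rt).as_rotvec()/np.deg2rad(45))
E
python3 go.py 507.7 58.6 370
```

```text
now [152.5 502.3 404.2] t 0.1 w 0.9992933920904874 F [0.5 0.6 0.5]
shift [-4.68783538 -3.2133522   0.3445438 ] turn [-0.00136893 -0.00043939 -0.27328347]
```

```bash
python3 -m crank '[[-0.4,-0.27,0,0,0,-0.1,0],[-0.8,-0.54,0,0,0,-0.2,0],[-0.94,-0.64,0,0,0,-0.273,0],[-0.94,-0.64,0,0,0,-0.273,0],[-0.94,-0.64,0,0,0,-0.273,0]]'; python3 go.py 507.7 58.6 370
```

```text
time_s: 0.6
eef_pos: [223.8, 414.0, 404.7]
ee_rot: [-0.0, 0.041, 0.999, 0.0]
force: [-0.1, 0.5, -0.7]
grip_width: 0.999
grip_force: 0.0
now [223.8 414.  404.7] t 0.6 w 0.9989485773672961 F [-0.1  0.5 -0.7]
shift [-3.12119138 -3.30854296  0.34525175] turn [ 0.00018273 -0.00034072 -0.00266093]
```

```bash
for i in 1; do python3 -m crank '[[-0.3,-0.32,0,0,0,0,0],[-0.6,-0.65,0,0,0,0,0],[-0.9,-0.95,0,0,0,0,0],[-0.9,-0.95,0,0,0,0,0]]'; python3 -m crank '[[-0.3,-0.32,0,0,0,0,0],[-0.6,-0.65,0,0,0,0,0],[-0.9,-0.95,0,0,0,0,0],[-0.9,-0.95,0,0,0,0,0]]'; python3 -m crank '[[-0.3,-0.32,0.1,0,0,0,0.2],[-0.6,-0.65,0.2,0,0,0,0.2],[-0.9,-0.95,0.34,0,0,0,0.2],[-0.9,-0.95,0.34,0,0,0,0.2]]'; done; python3 go.py 507.7 58.6 370
```

```text
time_s: 1.0
eef_pos: [307.8, 310.3, 404.6]
ee_rot: [0.0, 0.042, 0.999, -0.0]
force: [0.4, 0.4, -0.7]
grip_width: 1.001
grip_force: 0.0
time_s: 1.4
eef_pos: [390.0, 208.6, 404.5]
ee_rot: [0.0, 0.042, 0.999, -0.0]
force: [-0.0, -0.3, 0.1]
grip_width: 1.003
grip_force: 0.0
time_s: 1.8
eef_pos: [471.9, 106.8, 368.7]
ee_rot: [-0.001, 0.042, 0.999, -0.0]
force: [-0.0, 0.4, 0.2]
grip_width: 0.799
grip_force: 0.0
now [471.9 106.8 368.7] t 1.8 w 0.7986289413843484 F [-0.   0.4  0.2]
shift [-0.3966271  -0.4509     -0.01390347] turn [-0.00052761 -0.00339616 -0.00413179]
```

```bash
python3 -m crank '[[-0.2,-0.22,0,0,0,0,0.2],[-0.4,-0.45,0,0,0,0,0.2],[-0.4,-0.45,0,0,0,0,0.2],[-0.4,-0.45,0,0,0,0,0.2]]'
python3 - <<'E'
from h import *; import fit
p=np.load('p.npy');snap("wrist","w1")
print(status.sense()['eef_pos'])
for P in [fit.arc(109,.349+p[3]),fit.arc(116,.349+p[3]),fit.pin(p[4],69),np.array([-124,-52,46])]: print(fit.proj("wrist",fit.bw(p,P)).round(1))
E
```

```text
time_s: 2.2
eef_pos: [506.2, 61.6, 370.5]
ee_rot: [-0.0, 0.04, 0.999, 0.0]
force: [-0.4, 1.1, -0.0]
grip_width: 0.799
grip_force: 0.0
[505.93624004  61.72946473 370.61833701]
[312.4 213.6]
[312.3 211. ]
[224.6 118.3]
[251.8 114.8]
```

View pics/w1.png

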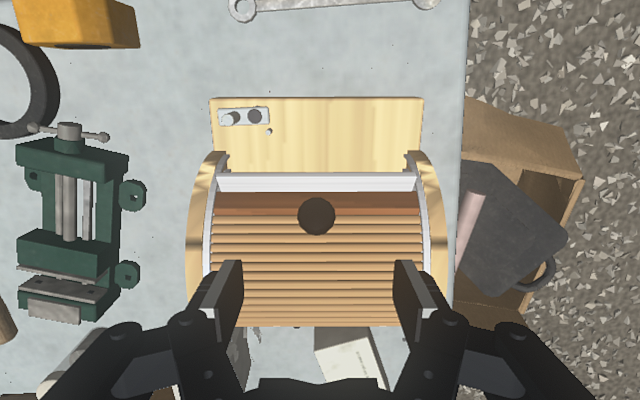

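The wrist view shows the knob at about (317,216) and the button at about (243,116), a few pixels from the prediction. I'll zoom in to refine.

Run:
```python
from h import *
i=cv2.imread('pics/w1.png')
cv2.imwrite('pics/w1c.png',np.hstack([cv2.resize(i[95:145,205:280],(600,400),interpolation=2),cv2.resize(i[160:240,290:330],(200,400),interpolation=2)]))
```

```text
(no output)
```

View pics/w1c.png

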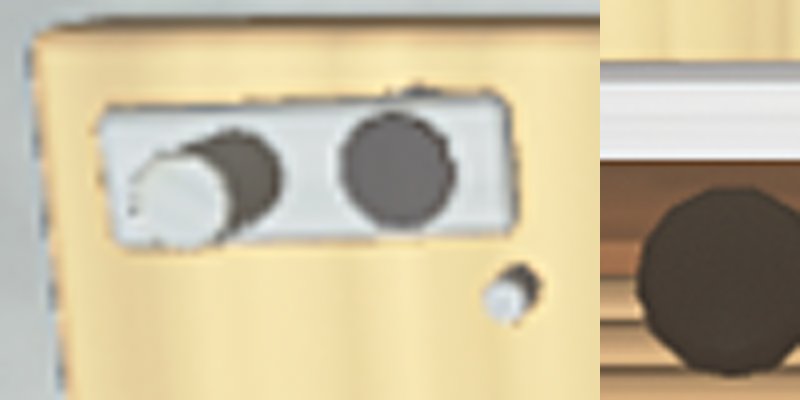

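```bash
sed -i 's/^    f=lambda/    obs+=[("wrist",(227.3,119.5),lambda p:pin(p[4],69)),("wrist",(254.1,115.8),lambda p:np.array([-124,-52,46])),("wrist",(316.1,216.1),lambda p:arc(111,.349+p[3]))]\n    f=lambda/' fit.py; python3 fit.py; python3 go.py 506 58.6 300
```

```text
[ 5.72794e+02  5.54680e+01 -7.50000e-02  5.99000e-01  1.53800e+00]
[[-0.3 -0. ]
 [-1.1 -0.3]
 [-1.   0.1]
 [-0.2 -0.9]
 [-1.3 -1.8]
 [-1.  -0.2]
 [-0.7 -0.6]
 [-0.9 -0.9]
 [-0.7 -0.2]
 [-0.5 -0.2]
 [-1.1 -0.7]]
knob [509.4  60.2 122.5]
knobshut [470.7  63.2  71.3]
pin [444.5  -4.   57. ]
pin0 [462.2  11.7  57. ]
screw [445.2  12.9  44. ]
[222.90382338 225.59624499]
now [505.9  61.7 370.6] t 2.25 w 0.7994524804994366 F [-0.8 -0.1 -0.3]
shift [-0.00354451 -0.03147705  0.70616666] turn [ 0.00059764 -0.00078503 -0.00485393]
```

```bash
python3 -m crank '[[-0.035,0,0.3,0,0,0,0.2],[-0.035,-0.005,0.6,0,0,0,0.2],[-0.035,-0.005,0.75,0,0,0,0.2],[-0.035,-0.005,0.85,0,0,0,0.2],[-0.035,-0.005,0.85,0,0,0,0.2]]'; python3 -m crank '[[0,0,0,0,0,0,1],[0,0,0,0,0,0,1],[0,0,0,0,0,0,1],[0,0,0,0,0,0,1],[0,0,0,0,0,0,1],[0,0,0,0,0,0,1],[0,0,0,0,0,0,1],[0,0,0,0,0,0,1]]' 20
```

```text
time_s: 2.75
eef_pos: [509.4, 60.2, 285.0]
ee_rot: [-0.001, 0.04, 0.999, 0.0]
force: [-1.5, -0.3, 0.3]
grip_width: 0.8
grip_force: 0.0
time_s: 3.55
eef_pos: [509.8, 59.7, 286.5]
ee_rot: [0.001, 0.04, 0.999, 0.001]
force: [-0.9, 5.9, 4.3]
grip_width: 0.289
grip_force: 19.5
```

```bash
python3 -m crank '[[0.042,0,0.033,0,0,0,1],[0.084,0,0.066,0,0,0,1],[0.123,0,0.105,0,0,0,1],[0.162,0,0.142,0,0,0,1],[0.2,0,0.184,0,0,0,1],[0.232,0,0.226,0,0,0,1],[0.263,0,0.27,0,0,0,1],[0.294,0,0.315,0,0,0,1],[0.32,0,0.363,0,0,0,1],[0.346,0,0.411,0,0,0,1],[0.368,0,0.461,0,0,0,1],[0.368,0,0.461,0,0,0,1]]' 20; python3 go.py 471 62.5 235
```

```text
time_s: 4.75
eef_pos: [473.5, 62.5, 239.7]
ee_rot: [0.001, 0.04, 0.999, 0.001]
force: [5.3, 6.3, -5.2]
grip_width: 0.293
grip_force: 19.9
now [473.5  62.5 239.7] t 4.75 w 0.2929254870536367 F [ 5.3  6.3 -5.2]
shift [ 0.02524026 -0.0024028   0.04705925] turn [ 0.00166643  0.00365176 -0.00722426]
```

Continue to the stop with slight overshoot, watching force.

```bash
python3 -m crank '[[0.01,0,0.025,0,0,0,1],[0.02,0,0.05,0,0,0,1],[0.025,0,0.07,0,0,0,1],[0.025,0,0.07,0,0,0,1]]' 20; python3 -m crank '[[0.005,0,0.015,0,0,0,1],[0.01,0,0.03,0,0,0,1],[0.01,0,0.03,0,0,0,1]]' 20
```

```text
time_s: 5.15
eef_pos: [472.1, 62.7, 236.0]
ee_rot: [0.004, 0.04, 0.999, 0.0]
force: [-0.9, 6.2, 25.9]
grip_width: 0.292
grip_force: 22.3
time_s: 5.45
eef_pos: [471.7, 62.8, 233.7]
ee_rot: [0.006, 0.04, 0.999, 0.0]
force: [1.1, 7.1, 31.3]
grip_width: 0.292
grip_force: 23.3
```

```bash
python3 -m crank '[[0,0,-0.02,0,0,0,0.4],[0,0,-0.02,0,0,0,0.4],[0,0,-0.02,0,0,0,0.4],[0,0,-0.02,0,0,0,0.4],[0,0,-0.3,0,0,0,0.4],[0,0,-0.6,0,0,0,0.4],[0,0,-0.9,0,0,0,0.4],[0.1,0,-1,0,0,0,0.4],[0.1,0,-1,0,0,0,0.4]]'
python3 - <<'E'
from h import *; import fit
p=np.load('p.npy');snap("wrist","w2");snap("top","t2")
p[3]=0
for n in("wrist","top"):
  for P in [fit.arc(111,.349),fit.arc(102,.0245,76),fit.arc(102,.0245,-76),fit.pin(p[4],69)]: print(n,fit.proj(n,fit.bw(p,P)).round(1))
i=cv2.imread('pics/w2.png');cv2.imwrite('pics/w2b.png',np.hstack([i,cv2.resize(cv2.imread('pics/t2.png')[150:240,215:250+10][:, :36],(160,400))]))
E
```

```text
time_s: 6.35
eef_pos: [459.3, 63.3, 330.6]
ee_rot: [0.001, 0.04, 0.999, -0.0]
force: [-0.2, 0.5, -1.0]
grip_width: 0.597
grip_force: 0.0
wrist [318.2 218.6]
wrist [411.1 204.2]
wrist [225.4 205.1]
wrist [220.7 192.5]
top [270.8 208.7]
top [233.4 207.3]
top [311.8 211.2]
top [307.3 220.9]
```

View pics/w2b.png

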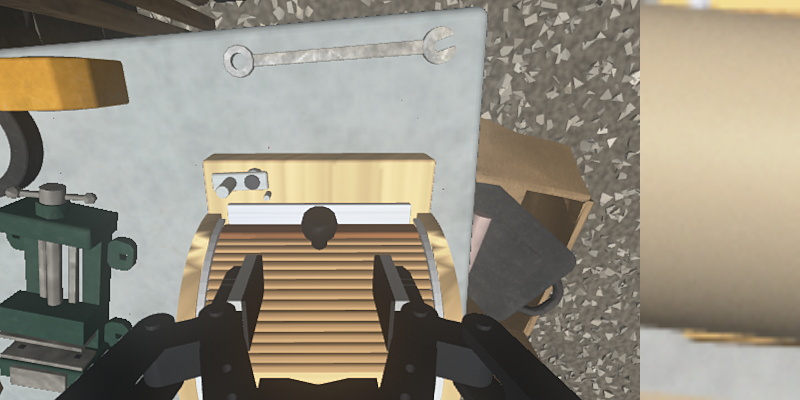

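The cover is shut: the lip corners at (229,204) and (411,204) match the shut prediction. Pin next.

```bash
python3 go.py 444.5 -3.5 280;  python3 go.py 444.5 -3.5 223
```

```text
now [459.7  63.2 329. ] t 6.45 w 0.5983573232145771 F [ 0.4 -0.1 -0.5]
shift [ 0.09740607 -0.67694825  0.48968793] turn [-2.40038980e-05 -1.00744707e-03 -6.62729975e-03]
now [459.7  63.2 329. ] t 6.45 w 0.5983573232145771 F [ 0.4 -0.1 -0.5]
shift [ 0.09695509 -0.67693633  1.05968775] turn [-2.40038980e-05 -1.00744707e-03 -6.62729975e-03]
```

```bash
python3 -m crank '[[0.05,-0.35,0,0,0,0,0.5],[0.097,-0.677,0.1,0,0,0,0.5],[0.097,-0.677,0.3,0,0,0,0.5],[0.097,-0.677,0.49,0,0,0,0.5],[0.097,-0.677,0.49,0,0,0,0.5],[0.097,-0.677,0.49,0,0,0,0.5]]'
python3 - <<'E'
from h import *; import fit
p=np.load('p.npy');snap("wrist","w3")
for P in [fit.pin(p[4],69),fit.pin(p[4],44)]: print(fit.proj("wrist",fit.bw(p,P)).round(1))
E
python3 go.py 444.5 -3.5 223
```

```text
time_s: 7.05
eef_pos: [444.8, -3.5, 280.3]
ee_rot: [-0.001, 0.04, 0.999, 0.0]
force: [0.2, -0.4, 0.0]
grip_width: 0.502
grip_force: 0.0
[315.6 233. ]
[315.9 216.8]
now [444.9  -3.4 280.9] t 7.1 w 0.5030224379684974 F [-0.3 -0.4  0.6]
shift [ 0.00424961 -0.00105038  0.57874986] turn [-6.37204796e-05  9.11152128e-05 -6.09291798e-03]
```

View pics/w3.png

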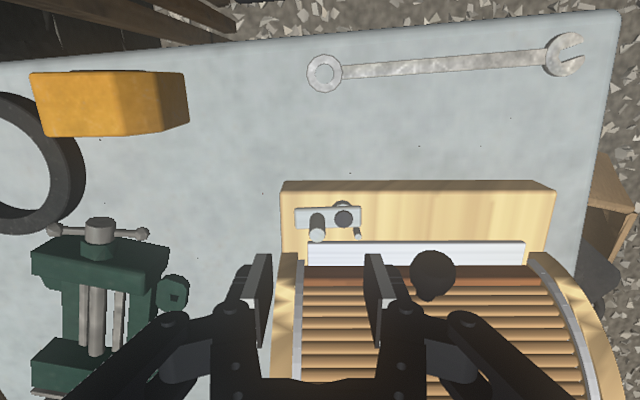

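The pin top at (317,235) agrees with the prediction and is centred between the fingers. Descending and gripping.

```bash
python3 -m crank '[[0,0,0.2,0,0,0,0.5],[0,0,0.4,0,0,0,0.5],[0,0,0.5,0,0,0,0.5],[0,0,0.57,0,0,0,0.5],[0,0,0.57,0,0,0,0.5]]';python3 -m crank '[[0,0,0,0,0,0,0.7],[0,0,0,0,0,0,0.8],[0,0,0,0,0,0,1],[0,0,0,0,0,0,1],[0,0,0,0,0,0,1],[0,0,0,0,0,0,1]]' 20
```

```text
time_s: 7.6
eef_pos: [444.7, -3.4, 223.5]
ee_rot: [-0.0, 0.04, 0.999, 0.0]
force: [-0.8, 0.2, 0.7]
grip_width: 0.499
grip_force: 0.0
time_s: 8.2
eef_pos: [444.8, -3.8, 224.1]
ee_rot: [0.001, 0.04, 0.999, -0.0]
force: [-1.2, -4.9, 6.6]
grip_width: 0.104
grip_force: 20.2
```

```bash
python3 -m crank '[[-0.02,0.002,0,0,0,0,1],[-0.04,0.006,0,0,0,0,1],[-0.071,0.018,0,0,0,0,1],[-0.1,0.037,0,0,0,0,1],[-0.124,0.06,0,0,0,0,1],[-0.144,0.088,0,0,0,0,1],[-0.157,0.12,0,0,0,0,1],[-0.163,0.153,0,0,0,0,1],[-0.164,0.17,0,0,0,0,1],[-0.164,0.18,0,0,0,0,1],[-0.164,0.18,0,0,0,0,1]]' 20
```

```text
time_s: 9.3
eef_pos: [464.5, 12.1, 224.9]
ee_rot: [0.005, 0.04, 0.999, -0.001]
force: [13.1, -10.6, -3.1]
grip_width: 0.105
grip_force: 20.1
```

```bash
python3 -m crank '[[-0.01,0.02,0,0,0,0,1],[-0.01,0.03,0,0,0,0,1],[-0.01,0.03,0,0,0,0,1]]' 20; python3 -m crank '[[0,0,0,0,0,0,0.6],[0,0,0,0,0,0,0.6],[0,0,0,0,0,0,0.6],[0,0,0,0,0,0,0.6],[0,0,-0.2,0,0,0,0.6],[0,0,-0.5,0,0,0,0.6],[0,0,-0.9,0,0,0,0.6],[0.3,0,-1,0,0,0,0.6],[0.5,0,-1,0,0,0,0.6],[0.5,0,-1,0,0,0,0.6]]'
python3 - <<'E'
from h import *; import fit
snap("wrist","w4");p=np.load('p.npy');print(status.sense()['time_s'])
for a in(0,.25): print(fit.proj("wrist",fit.bw(p,fit.pin(a,69))).round(1))
for y in(76,-76):print(fit.proj("wrist",fit.bw(p,fit.arc(102,.0245,y))).round(1))
E
```

```text
time_s: 9.6
eef_pos: [465.3, 13.5, 224.9]
ee_rot: [0.004, 0.039, 0.999, -0.004]
force: [3.8, -28.4, 1.4]
grip_width: 0.102
grip_force: 21.3
time_s: 10.6
eef_pos: [412.2, 20.7, 323.8]
ee_rot: [-0.0, 0.04, 0.999, 0.0]
force: [-0.4, 0.2, 0.8]
grip_width: 0.398
grip_force: 0.0
10.65
[310.7 269.1]
[305.1 268.5]
[463.1 253.5]
[283.2 254.3]
```

View pics/w4.png

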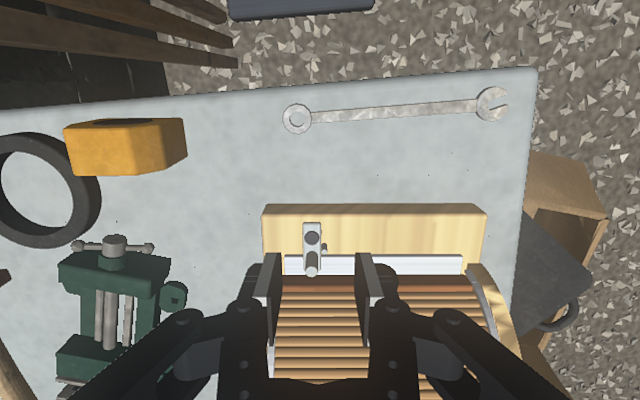

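The bar lies straight back over the lip (screw at (312,237), pin at (312,270)). The lip is at its shut row (v≈254), the spanner and tape are undisturbed, and the gripper is clear.

```bash
python3 -c "
from rig import ticket;print(ticket.finish_job())"
```

```text
the job is handed in; nothing more can be done
None
```

The job is handed in: the last wrist picture, before hand-in, showed the cover fully down, the turn-button straight back over its lip, and the spanner and tape measure looking undisturbed; no verdict came back from the judge.

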